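# Load the tube mixer and fit its hold-down plate over the guide rod

### The job

Get the tube mixer ready to run: keeping it upright, set the rack of tubes down between the corner angles on the mixer's deck, then take the hold-down plate off the sloping draining rest and, keeping it level, lower it - do not drop it - over the steel guide rod until its pad lies flat on the tube caps, straight along the rack. Then swing the keeper arm all the way round over the free end of the plate, and let go. Leave the dropper bottles and the carton where they stand.

Things in the scene. Friction and masses are not known exactly. Their poses are not given: they have to be found in the camera images.
- mixer: tube mixer, fixed: white box 190 x 260 mm (x by y), 46 mm high, control panel on its -x side; above it an aluminium deck 120 x 250 mm, its top 66 mm above the bench. Origin: centre of the underside, on the bench; z up; y runs along the deck from the keeper post (-y end) to the guide rod (+y end).
- deck_seat (a point): point on the deck's top surface, midway between four corner angles (steel, 23 mm high with flared tops) that leave a place 66 x 116 mm (mixer x by y) for the rack; axes as the mixer's. It is where the rack's origin belongs.
- rod_foot (a point): where the axis of the vertical steel guide rod meets the deck top, 90 mm from deck_seat towards mixer +y. The rod is 12 mm in diameter, 170 mm tall above the deck, its last 14 mm tapered to a 3 mm tip; round its foot a flange of 17 mm radius, 5 mm high.
- rod_tip (a point): top end of the guide rod, 170 mm above the deck (236 mm above the bench).
- rack: loose white plastic rack, 60 x 110 mm (its x by y), 60 mm high, 0.3 to 0.5 kg, with eight capped tubes fixed in it; caps end 95 mm above its underside. Same both ways round. Origin: centre of its underside; z up, y along its length. Grip it across its 60 mm width by the upper band of the long sides, 30 to 60 mm above the underside.
- plate: loose hold-down plate, 0.28 to 0.44 kg: pad 66 x 112 x 6 mm under an 8 mm aluminium plate (x +-35, y -77 to +111 mm), guide bush on its +y end, bar handle on top. Origin: centre of the pad's underside; z out of its top. Starts on the rest, leaning 32 deg: z up and towards the rest's -x. Fitted: its y along mixer +y, its origin 95 mm above the deck.
- bush_mouth (a point): lower mouth of the guide bore, on the plate's axis 90 mm from the plate's origin towards plate +y, 6 mm above the pad's underside. The bore is 16.4 mm in diameter (4.4 mm wider than the rod), runs along plate z and is 44 mm long; the bush is 30 mm in outer diameter and ends 50 mm above the pad's underside.
- plate_handle (a point): middle of the grip of the plate's bar handle, at plate x 0, y +12 mm, z +38 mm. The bar is 14 mm thick (plate x), 60 mm long (plate y) and 38 mm high (plate z +14 to +52 mm).
- rest: fixed draining rest of bent steel wire on a grey mat 130 x 190 mm; its slope rises towards its +x at 32 degrees and has a low lip (12 mm above the slope) at the bottom. Origin: centre of its underside; the plate lies across it with its y along the rest's y. The pad's underside is about 60 mm above the bench at the middle.
- keeper (a joint): angle (rad) of the keeper arm about its vertical pivot: 0 = closed (stop), the arm points along mixer +y over the plate's free end; grows counter-clockwise seen from above to 2.0 = clear. Stays where left; about 1 N at the knob turns it. Closed, it passes about 2 mm over the fitted plate's top, so it must stay open until the plate is down.
- keeper_pivot (a point): pivot of the keeper arm, on top of a post 113 mm from deck_seat towards mixer -y, 111 mm above the deck; this point is at the arm's underside.
- keeper_knob (a point): middle of the black round knob standing on the tip of the keeper arm, 60 mm from the pivot axis; the knob is 18 mm in diameter, from 7 to 41 mm above the pivot point; this point is 33 mm above it.
- dropper_a: dropper bottle 33 mm in diameter, 86 mm tall, loose; a bystander.
- dropper_b: dropper bottle 33 mm in diameter, 86 mm tall, loose; a bystander.
- carton: white carton 89 x 67 x 75 mm, loose; a bystander.

How it is judged (in metres and radians):
On the way, in this order (a step that is already met when the one before it is completed fails the run):
1. the rack stands between the corner angles on the deck, let go (horizontal distance between rack and deck_seat below 0.006 m and z of rack in the frame of deck_seat below 0.004 m and angle between the y axis of rack and the y axis of mixer, either way round below 0.1 rad and angle between rack's own z axis and vertical below 0.05 rad and contact force between the fingers and rack below 0.2 N), for 0.2 s.
2. the plate, held by the gripper and level, has the rod's tip inside its bore (horizontal distance between bush_mouth and rod_foot below 0.005 m and angle between plate's own z axis and vertical below 0.12 rad and z of rod_tip in the frame of bush_mouth between 0.015 and 0.07 m and contact force between the fingers and plate above 0.5 N), for 0.1 s.
3. the plate lies flat on the tube caps, straight along the rack, let go (horizontal distance between bush_mouth and rod_foot below 0.005 m and angle between plate's own z axis and vertical below 0.12 rad and z of plate in the frame of deck_seat between 0.085 and 0.099 m and horizontal distance between plate and rack below 0.014 m and angle between the x axis of plate and the x axis of mixer, either way round below 0.13 rad and horizontal distance between rack and deck_seat below 0.006 m and z of rack in the frame of deck_seat below 0.004 m and angle between the y axis of rack and the y axis of mixer, either way round below 0.1 rad and angle between rack's own z axis and vertical below 0.05 rad and contact force between the fingers and plate below 0.2 N), for 0.2 s.
4. the keeper arm is closed over the plate's end (value of joint keeper below 0.15 rad and horizontal distance between bush_mouth and rod_foot below 0.005 m and angle between plate's own z axis and vertical below 0.12 rad and z of plate in the frame of deck_seat between 0.085 and 0.099 m and horizontal distance between plate and rack below 0.014 m and angle between the x axis of plate and the x axis of mixer, either way round below 0.13 rad), for 0.2 s.
At the end, for the whole second after the job is handed in: rack on the deck within 6 mm of its seat, upright, along the deck; plate on the rod (bore within 5 mm of its axis), level within 7 deg, its pad on the caps (underside 85 to 99 mm above the deck), straight within 7 deg and over the rack within 14 mm; keeper below 0.15 rad; all let go, at rest (all of step 4 and horizontal distance between rack and deck_seat below 0.006 m and z of rack in the frame of deck_seat below 0.004 m and angle between the y axis of rack and the y axis of mixer, either way round below 0.1 rad and angle between rack's own z axis and vertical below 0.05 rad and linear speed of each of plate, rack below 0.02 m/s and contact force between the fingers and anything else below 0.2 N); the robot touches nothing.
It fails at once if the rack of tubes is tipped more than 30 degrees (angle between rack's own z axis and vertical above 0.52 rad).
It fails at once if the plate is dropped (falls faster than 0.5 m/s out of the fingers) (linear speed of plate above 0.5 m/s and contact force between the fingers and plate below 0.1 N).
It fails at once if a bystander (a dropper or the carton) is pushed more than 30 mm (distance of any of dropper_a, dropper_b, carton from where it was at the start of the episode above 0.03 m).
It also fails if it takes over 72 s, if anything falls off the work surface, if the arm or the gripper's body presses on something with over 40 N, if the wrist force passes 120 N, or if a joint passes its speed limit or range.

### The arm

A 6-joint arm with a two-finger parallel gripper is mounted at the origin on a cart in front of the work surface, level with it; the furniture and walls round the work are solid. World frame = base frame: x ahead of the robot, y to its left, z up, the work surface at z = 0. Lengths are in mm, angles in rad, forces in N, time in s.
With the tool pointing down it reaches from about 425 to 1125 mm from the base axis. Payload 14.9 kg.
Tool frame: the origin (TCP) lies where the fingers leave the gripper's body, on its centre line; the fingertips stand 78 mm ahead of it and the grasp point (between the pads) lies 60 mm ahead of it; z points along the fingers, y is the line along which they close (so a half turn about z gives the same grasp; the last joint's range is limited). The gripper opens to 91 mm and grips with 3 to 60 N. Pads are 32 mm wide; open, the fingers measure 118 mm over their backs; the gripper's body (76 mm by 178 mm) begins 60 mm behind the grasp point.
Start: joints at [-1.369, 0.379, 1.734, -0, 1.028, -0.033], TCP at [162.849, -680.808, 292.232] pointing down, gripper open.
Joint ranges: [-2.77, 2.77], [-0.74, 2.19], [0, 2.66], [-1.06, 4.2], [0.31, 2.87], [-3.08, 3.08]. Speed limits (rad/s): [1.89, 1.89, 2.39, 3.14, 3.14, 3.14].

### API

Orientations are given as [roll, pitch, yaw] about the fixed x, y, z axes, in that order (R = Rz(yaw) Ry(pitch) Rx(roll)).
In Python, from bench import robot, grab_frame, workorder, spotter gives the robot as it stands.
- The arm moves only by the tool jog_arm, never from a script. Its argument "targets" is a list of rows, each a list of 7 numbers: the opening, from 0 (shut) to 1 (fully open), then the shift along the tool's x, y, z in mm, then the turn, a rotation vector about the tool's x, y, z in rad. In form: [[hand, x, y, z, ax, ay, az], ...]. A call has 1 to 10 rows; each row shifts and turns the commanded pose from where the row before left it, along the tool's axes as they then stand; what a row does not reach is not made up. A row lasts 1/10 s, in which the tool goes at most 50 mm and 8.59 degrees, less where a joint would pass 70% of its speed; a pose out of reach is approached as far as the arm can. A call is refused whole if a number of a shift passes 50 or a number of a turn 0.15, either way. A call with a gripper value outside its range is refused whole. The fingers move at their own pace and stop on an object; "force" is the grip in N (left out, the last holds). Time passes only in rows, so rows that do not move let the fingers close. It gives the time, the measured TCP pose, the force, the opening and the grip force at its end, in the units of the state.
- robot.sense(): the state, without advancing time (a new reading comes with each control period).
- grab_frame(name): name is "scene" or "top" or "wrist"; returns a dict with "pixels" (400x640x3 uint8, red, green, blue), "K" (3x3 intrinsics, pixels), "camera_from_world" (4x4, takes a point from world to camera coordinates); the wrist camera has in their place "tool_from_camera" (4x4, takes a point from camera to tool coordinates, whose origin is the TCP and whose axes are the flange's). Camera axes: x right, y down, z forward; pixel columns grow to the right and rows downward; lengths in mm; the calibration is good to about 2 mm. A picture is of the moment at which its call begins: read the wrist's pose just before it. There is no depth.
- workorder.close_job(): hands the job in; it is judged then, once.
Trained networks look in a picture, given as the dict that the camera call returned (one of the last four; its "shot" number tells which), for a name from the list of things; names that differ only in an ending like _2 or _b are one class to them, and where a whole thing is asked for, a point or a joint stands for the part that bears it (a point fixed in the world has none). Each returns a list of dicts, best first, with "score" (0 to 1); they miss things now and then, are a little off and sometimes report something else, mostly with a low value. They report only what shows in the picture. A call takes as long as a camera call.
- spotter.search_frame(picture, query): "position" ([x, y, z] in mm, in world coordinates, good to about 4 mm: the middle of the surface that is visible of it).
- spotter.outline_of(picture, query): "region" (400x640 bool, what is visible of it).
The state is a dict: "t": time; "joint_positions": joint angles; "qvel": joint speeds; "joint_torque": joint torques, N m; "tool_pos": TCP position; "tool_rot": TCP orientation; "contact_force": force on the tool from outside, world axes, zero at the start; "ft_torque": the same for the moment, N m; "width": finger opening in mm; "grasp_force": force on a finger pad.
Only numpy, scipy, OpenCV 4.12 (cv2) and the standard library are available. Lean on these libraries where they do the work, as an engineer would, in place of code of your own. Each camera call takes 0.05 s, during which the arm holds its last target. There are 200 camera calls.

## Working session

There is one attempt and no reset: what is moved stays moved. The work goes in short steps, Python scripts to look and compute and a tool call to move; the robot and the scene stay as the last step left them, time stands still between calls to the robot, and variables do not carry over. Pictures are saved under pics/ and viewed, at most 14 in all, crops included, and the job is handed in when it is done.

Besides the shell and the picture viewer there is one more tool, called after "Emit:" as name([rows], argument=value, ...), one row to a line, values as JSON. jog_arm: Moves the arm, as the interface text tells. Its arguments: {"type":"object","properties":{"targets":{"type":"array"},"force":{"type":"number"}},"required":["targets"]}

```bash
mkdir -p pics; ls; cat > h.py <<'E'
import numpy as np, cv2
from scipy.spatial.transform import Rotation as R
from bench import robot, grab_frame, workorder, spotter
def cam(f):
    if 'camera_from_world' in f: return np.array(f['camera_from_world'])
    s=f['state']; T=np.eye(4); T[:3,:3]=R.from_euler('xyz',s['tool_rot']).as_matrix(); T[:3,3]=s['tool_pos']
    return np.linalg.inv(T@np.array(f['tool_from_camera']))
def grab(n):
    s=robot.sense(); f=grab_frame(n); f['state']=s; return f
def proj(f,p):
    p=np.atleast_2d(p); c=(cam(f)@np.c_[p,np.ones(len(p))].T)[:3]; u=np.array(f['K'])@c; return (u[:2]/u[2]).T
def ray(f,uv,z):
    M=np.linalg.inv(cam(f)); d=M[:3,:3]@np.linalg.inv(np.array(f['K']))@np.array([uv[0],uv[1],1.]); o=M[:3,3]
    return o+d*(z-o[2])/d[2]
def save(f,n): cv2.imwrite('pics/'+n+'.png',np.array(f['pixels'])[:,:,::-1])
E
python3 - <<'E'
from h import *
np.set_printoptions(precision=1,suppress=True)
print(robot.sense())
for n in ['scene','top']:
    f=grab(n); save(f,n+'0'); M=np.linalg.inv(cam(f)); print(n,M[:3,3],M[:3,2],f['K'][0][0])
    for q in ['mixer','rack','plate','rest','plate_handle','keeper_knob','keeper','bush_mouth','dropper_a','carton']:
        try: print(q,[(np.array(d['position']).round(),round(d['score'],2)) for d in spotter.search_frame(f,q)[:3]])
        except Exception as e: print(q,e)
E
```

```text
pics
{'t': 0.0, 'joint_positions': array([-1.4,  0.4,  1.7,  0. ,  1. , -0. ]), 'qvel': array([-0., -0., -0., -0.,  0., -0.]), 'joint_torque': array([ -0. , -76.4, -43.4,   0.1,   0. ,  -0. ]), 'tool_pos': array([ 162.8, -680.5,  291.6]), 'tool_rot': array([-3.1, -0. ,  0.2]), 'contact_force': array([ 0.1,  0.2, -0.3]), 'ft_torque': array([-0.1,  0. ,  0. ]), 'grasp_force': 0.0, 'width': 90.8915820752429}
scene [-176.1  762.2  639.9] [ 0.6 -0.6 -0.4] 423.1360384431833
mixer [(array([538.,  86.,  62.]), 0.96)]
rack [(array([441., 338.,  57.]), 0.63), (array([ 668., -200.,   37.]), 0.6)]
plate [(array([ 535., -325.,   83.]), 0.72)]
rest []
plate_handle [(array([ 532., -328.,   88.]), 0.93)]
keeper_knob [(array([533., -78., 185.]), 0.62)]
keeper [(array([531., -84., 185.]), 0.56)]
bush_mouth [(array([ 532., -326.,   85.]), 0.7)]
dropper_a [(array([ 670., -199.,   39.]), 0.65), (array([676., 244.,  44.]), 0.64)]
carton [(array([710.,  -7.,  61.]), 0.57)]
top [ 510.4   -9.5 1267.7] [ 0.  0. -1.] 374.5929263817314
mixer [(array([566.,  40.,  67.]), 0.97)]
rack [(array([462., 320.,  58.]), 0.76), (array([722., -27.,  77.]), 0.35)]
plate [(array([ 534., -284.,   -0.]), 0.65), (array([ 528., -323.,   81.]), 0.61), (array([559., -78., 186.]), 0.54)]
rest [(array([ 535., -282.,    1.]), 0.67)]
plate_handle [(array([ 531., -326.,   81.]), 0.95)]
keeper_knob [(array([558., -80., 183.]), 0.51)]
keeper [(array([559., -77., 187.]), 0.7)]
bush_mouth [(array([ 529., -325.,   80.]), 0.59)]
dropper_a []
carton [(array([728., -29.,  75.]), 0.77), (array([558., -78., 185.]), 0.65)]
```

View pics/scene0.png

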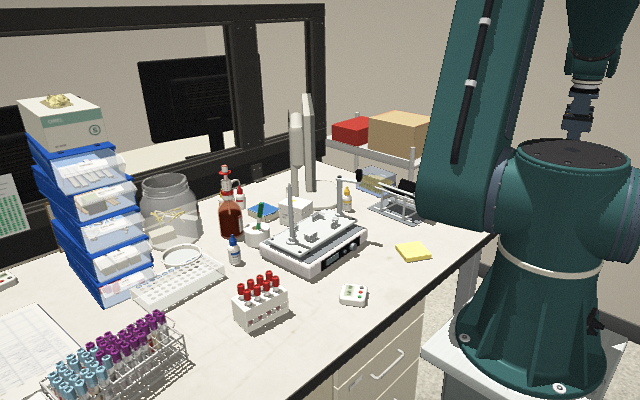

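View pics/top0.png

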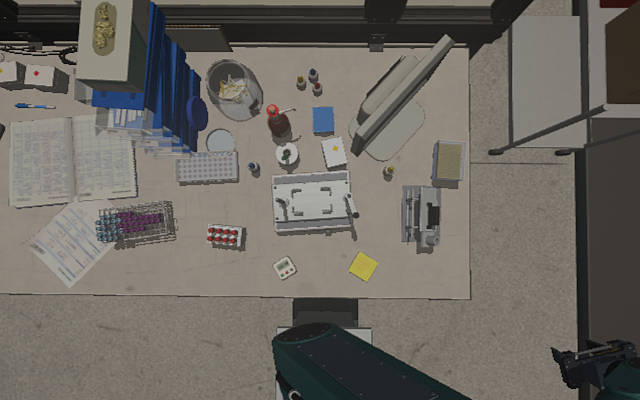

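The scene view shows the rack (260,300), mixer (313,240), and plate on its rest (400,205). In the top view the rack is at (224,236), mixer at (313,202), plate at (420,215), and keeper knob at (355,215). I'll enlarge the top view to get the orientations.

```bash
python3 - <<'E'
from h import *
np.set_printoptions(precision=1,suppress=True)
f=grab('top'); im=np.array(f['pixels'])[:,:,::-1]
c=cv2.resize(im[155:265,200:460],None,fx=3,fy=3,interpolation=cv2.INTER_CUBIC); cv2.imwrite('pics/topc.png',c)
for q,z in [('mixer',66),('rack',75),('plate',75),('rest',0),('plate_handle',90)]:
    d=spotter.outline_of(f,q)
    for e in d[:1]:
        m=np.array(e['region']).astype(np.uint8); n,l,st,ce=cv2.connectedComponentsWithStats(m); k=1+np.argmax(st[1:,4])
        p=np.argwhere(l==k)[:,::-1].astype(np.float32); r=cv2.minAreaRect(p)
        b=[ray(f,x,z)[:2] for x in cv2.boxPoints(r)]
        print(q,e['score'],'px',r,st[k]); print(np.array(b), np.mean(b,0))
E
```

```text
mixer 0.91 px ((314.1578369140625, 202.64834594726562), (62.4459342956543, 86.07289123535156), 86.09950256347656) [ 271  170   88   64 4746]
[[ 656.5  180.8]
 [ 677.9  -95.9]
 [ 477.8 -110.8]
 [ 456.2  164. ]] [567.1  34.5]
rack 0.95 px ((225.18812561035156, 234.61880493164062), (36.91587829589844, 19.502729415893555), 5.710592269897461) [207 224  38  22 689]
[[436.1 377.7]
 [497.9 372.8]
 [487.4 255.2]
 [425.7 260.2]] [461.7 316.5]
plate 0.77 px ((427.95068359375, 216.4693145751953), (59.3562126159668, 20.63442611694336), 88.15238952636719) [ 418  187   22   60 1078]
[[ 618.9 -292. ]
 [ 621.6 -357.5]
 [ 433.5 -363.2]
 [ 430.7 -298.1]] [ 526.2 -327.7]
plate_handle 0.62 px ((427.94891357421875, 216.46836853027344), (59.367034912109375, 20.655195236206055), 88.09085083007812) [ 418  187   22   60 1097]
[[ 617.5 -288.3]
 [ 620.3 -353. ]
 [ 434.5 -358.9]
 [ 431.6 -294.6]] [ 526.  -323.7]
```

View pics/topc.png

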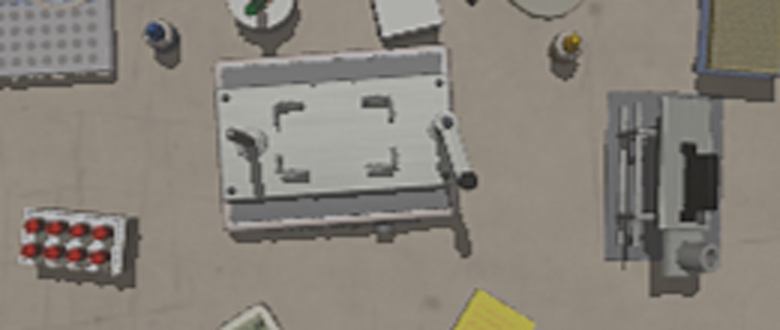

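Plate y runs towards about world -X with the bush at crop (695,255), and the slope rises to world +Y. The rack yaw is about -0.1 and the mixer yaw about +0.07. The keeper knob is open at crop (467,180). Next I'll pass over the rest and the mixer, taking wrist pictures on the way to the rack.

```bash
cat >> h.py <<'E'
def plan(wps, hand, pmm=0.5, start=None, step=45, ang=0.14):
    """wps: list of (xyz, Rotation-or-yaw[, step]) ; prints rows"""
    s=robot.sense(); p=np.array(s['tool_pos']); r=R.from_euler('xyz',s['tool_rot'])
    if start is not None: p,r=np.array(start[0],float),start[1]
    rows=[]
    for w in wps:
        tp=np.array(w[0],float); tr=w[1] if isinstance(w[1],R) else R.from_euler('xyz',[np.pi,0,w[1]])
        stp=w[2] if len(w)>2 else step
        n=int(max(1,np.ceil(np.linalg.norm(tp-p)/stp),np.ceil((r.inv()*tr).magnitude()/ang)))
        p0,dr,r0=p.copy(),(r.inv()*tr).as_rotvec(),r
        for i in range(1,n+1):
            gp=p0+(tp-p0)*i/n; gr=r0*R.from_rotvec(dr*i/n)
            d=np.round(r.inv().apply(gp-p)/pmm)*pmm; a=np.round((r.inv()*gr).as_rotvec(),3)
            rows.append([hand]+[float(x)+0. for x in d]+[float(x)+0. for x in a])
            p=p+r.apply(d); r=r*R.from_rotvec(a)
    for i in range(0,len(rows),10): print('['+', '.join('['+', '.join('%g'%x for x in q)+']' for q in rows[i:i+10])+']')
    print('end',p.round(1),r.as_euler('xyz').round(3))
E
python3 - <<'E'
from h import *
np.set_printoptions(precision=2,suppress=True)
f=grab('wrist'); print(np.array(f['tool_from_camera'])); print(np.array(f['K']))
plan([((500,-250,480),1.57),((520,30,480),1.57)],1,1)
E
```

```text
[[  0.    -0.97  -0.24  65.7 ]
 [  1.     0.     0.     0.67]
 [ -0.    -0.24   0.97 -91.6 ]
 [  0.     0.     0.     1.  ]]
[[344.97   0.   320.95]
 [  0.   344.97 197.69]
 [  0.     0.     1.  ]]
[[1, 33, -26, -14, 0, 0, -0.103], [1, 35, -23, -15, 0, 0, -0.102], [1, 38, -19, -14, 0, 0, -0.103], [1, 39, -15, -15, 0, 0, -0.103], [1, 41, -11, -14, 0, 0, -0.103], [1, 41, -6, -15, 0, 0, -0.102], [1, 42, -3, -14, 0, 0, -0.103], [1, 42, 2, -15, 0, 0, -0.103], [1, 42, 7, -14, 0, 0, -0.102], [1, 41, 10, -14, 0, 0, -0.103]]
[[1, 39, 15, -15, 0, 0, -0.103], [1, 38, 19, -14, 0, 0, -0.103], [1, 36, 22, -15, 0, 0, -0.102], [1, 40, 3, 0, 0, 0, 0], [1, 40, 3, 0, 0, 0, 0], [1, 40, 2, 0, 0, 0, 0], [1, 40, 3, 0, 0, 0, 0], [1, 40, 3, 0, 0, 0, 0], [1, 40, 3, 0, 0, 0, 0], [1, 40, 3, 0, 0, 0, 0]]
end [520.4  30.3 480.2] [ 3.14 -0.    1.57]
```

Emit:
jog_arm([
  [1,33,-26,-14,0,0,-0.103],
  [1,35,-23,-15,0,0,-0.102],
  [1,38,-19,-14,0,0,-0.103],
  [1,39,-15,-15,0,0,-0.103],
  [1,41,-11,-14,0,0,-0.103],
  [1,41,-6,-15,0,0,-0.102],
  [1,42,-3,-14,0,0,-0.103],
  [1,42,2,-15,0,0,-0.103],
  [1,42,7,-14,0,0,-0.102],
  [1,41,10,-14,0,0,-0.103],
])

```text
t: 2.45
tool_pos: [422.8, -347.6, 437.1]
tool_rot: [3.141, 0.0, 1.266]
contact_force: [0.7, 0.5, 0.4]
width: 91.2
grasp_force: 0.0
```

Emit:
jog_arm([
  [1,39,15,-15,0,0,-0.103],
  [1,38,19,-14,0,0,-0.103],
  [1,36,22,-15,0,0,-0.102],
  [1,0,0,0,0,0,0],
])

```text
t: 2.85
tool_pos: [502.5, -246.8, 482.4]
tool_rot: [3.139, 0.001, 1.577]
contact_force: [-0.0, -0.4, -0.6]
width: 91.5
grasp_force: 0.0
```

```bash
python3 - <<'E'
from h import *
np.set_printoptions(precision=2,suppress=True)
f=grab('wrist'); save(f,'w_rest'); s=f['state']; print(s['tool_pos'],s['tool_rot'],s['joint_positions'],s['qvel'])
import pickle; pickle.dump(f,open('rest.pkl','wb'))
for q in ['plate','plate_handle','bush_mouth','rest']:
    print(q,[(np.array(d['position']).round(),round(d['score'],2)) for d in spotter.search_frame(f,q)[:2]])
plan([((520,30,480),1.57)],1,1)
E
```

```text
[ 502.49 -246.78  482.44] [3.14 0.   1.58] [-0.5  -0.03  1.86  0.    1.31 -0.5 ] [-0.07  0.01  0.04 -0.02 -0.02  0.03]
plate []
plate_handle [(array([ 522., -327.,   84.]), 0.57)]
bush_mouth [(array([ 523., -324.,   84.]), 0.61)]
rest [(array([ 531., -281.,    3.]), 0.73)]
[[1, 40, 3, 0, 0, 0, 0], [1, 40, 3, 0, 0, 0, -0.001], [1, 40, 3, 0, 0, 0, 0], [1, 40, 2, 0, 0, 0, 0], [1, 40, 3, 0, -0.001, 0, 0], [1, 40, 3, 0, 0, 0, -0.001], [1, 40, 3, 0, 0, 0, 0]]
end [520.   29.7 479.7] [ 3.14 -0.    1.57]
```

View pics/w_rest.png

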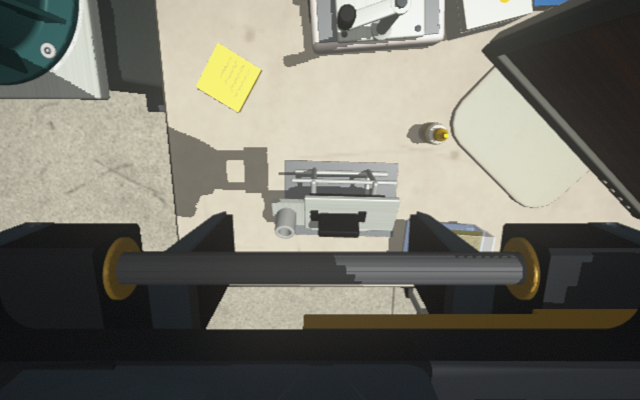

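The wrist view shows the plate on its rest, with the bush at (286,222) and the handle at (337,222). I'll move on to the mixer.

Emit:
jog_arm([
  [1,44,3,0,0,0,0],
  [1,44,3,0,0,0,0],
  [1,44,3,0,0,0,0],
  [1,44,3,0,0,0,0],
  [1,44,3,0,0,0,0],
  [1,44,3,0,0,0,0],
  [1,44,0,0,0,0,0],
  [1,44,0,0,0,0,0],
  [1,0,0,0,0,0,0],
])

```text
t: 4.0
tool_pos: [518.2, 105.0, 479.8]
tool_rot: [-3.141, -0.001, 1.571]
contact_force: [-0.5, -0.4, 0.1]
width: 90.9
grasp_force: 0.0
```

```bash
python3 - <<'E'
from h import *
np.set_printoptions(precision=2,suppress=True)
f=grab('wrist'); save(f,'w_mix'); s=f['state']; print(s['tool_pos'],s['tool_rot'],s['qvel'])
import pickle; pickle.dump(f,open('mix.pkl','wb'))
for q in ['mixer','keeper_knob','keeper']:
    print(q,[(np.array(d['position']).round(),round(d['score'],2)) for d in spotter.search_frame(f,q)[:2]])
# guess projections
y=.068;c=np.array([566,37,66]);ex=np.array([np.cos(y),np.sin(y),0]);ey=np.array([-np.sin(y),np.cos(y),0])
for n,v in dict(seat=(0,0,0),c1=(33,58,0),c2=(33,-58,0),c3=(-33,58,0),c4=(-33,-58,0),rod=(0,90,0),tip=(0,90,170),piv=(0,-113,111)).items(): print(n,proj(f,c+ex*v[0]+ey*v[1]+[0,0,v[2]]).round(0))
E
```

```text
[518.16 105.03 479.79] [-3.14 -0.    1.57] [-0.07 -0.01  0.01 -0.02  0.   -0.08]
mixer [(array([571.,  76.,  63.]), 0.78)]
keeper_knob [(array([576., -70., 185.]), 0.61), (array([682., 239.,  53.]), 0.33)]
keeper [(array([579., -64., 189.]), 0.86)]
seat [[353. 204.]]
c1 [[374. 165.]]
c2 [[376. 239.]]
c3 [[329. 168.]]
c4 [[334. 242.]]
rod [[350. 145.]]
tip [[365. 160.]]
piv [[365. 312.]]
```

View pics/w_mix.png

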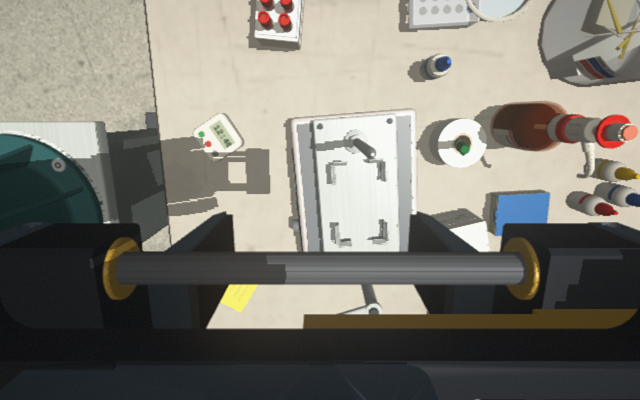

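The deck, corner angles, rod foot (353,142), rod tip (374,155) and keeper pivot (372,310) are all visible. I'll enlarge both stored frames in one picture to pick pixels.

```bash
python3 - <<'E'
from h import *
import pickle
f=pickle.load(open('mix.pkl','rb'));g=pickle.load(open('rest.pkl','rb'))
a=np.array(f['pixels'])[100:250,285:425,::-1]; b=np.array(g['pixels'])[155:245,265:415,::-1]
A=cv2.resize(a,None,fx=3,fy=3,interpolation=cv2.INTER_CUBIC);B=cv2.resize(b,None,fx=2.5,fy=2.5,interpolation=cv2.INTER_CUBIC)
o=np.zeros((450,420+375,3),np.uint8);o[:,:420]=A;o[:225,420:]=B;cv2.imwrite('pics/crop1.png',o)
E
```

```text
(no output)
```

View pics/crop1.png

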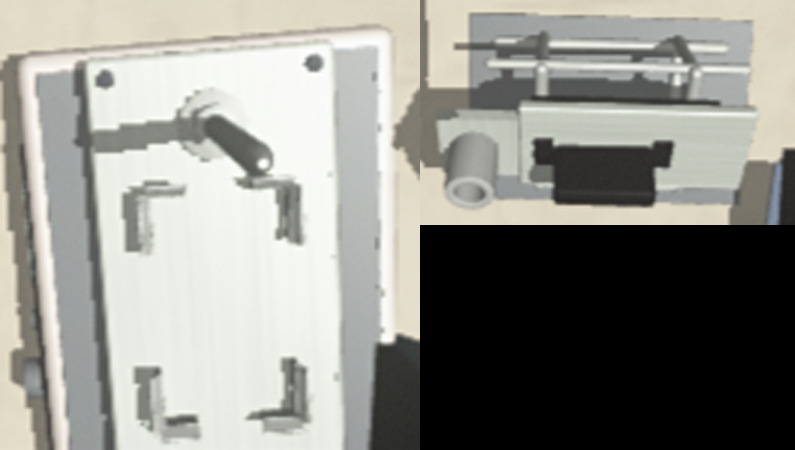

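```bash
cat > fit.py <<'E'
from h import *
import pickle
from scipy.optimize import least_squares
np.set_printoptions(precision=2,suppress=True)
f=pickle.load(open('mix.pkl','rb'));g=pickle.load(open('rest.pkl','rb'))
P=lambda u,v:(285+u/3-1/3,100+v/3-1/3)
print('tip',ray(f,P(264,163),236),'foot',ray(f,P(211,124),71))
e=[ray(f,P(*q),66)[:2] for q in [(85,58),(331,40),(117,450),(345,450)]]
print(np.array(e)); d=e[0]-e[1]; print('yaw top',np.arctan2(-d[0],d[1]),'len',np.linalg.norm(d))
for a,b in [(0,2),(1,3)]:
    d=e[a]-e[b]; print('yaw',np.arctan2(-d[0],d[1]))
Q=lambda u,v:(265+(u-420)/2.5-.3,155+v/2.5-.3)
obs=np.array([Q(468,191),Q(555,204),Q(655,204),Q(555,147),Q(655,147),Q(757,108)])
mod=np.array([[0,90,50],[-7,42,52],[-7,-18,52],[7,42,14],[7,-18,14],[35,-77,14]],float)
def pose(v,t=np.radians(32)):
    # tilt: plate z towards rest -x  => rotate about plate y by -t
    return R.from_euler('z',v[3])*R.from_euler('y',-t)
res=lambda v:(proj(g,pose(v).apply(mod)+v[:3])-obs).ravel()
s=least_squares(res,[530,-310,60,np.pi/2]); v=s.x
print('plate',v,s.fun.round(1)); print('handle',pose(v).apply([0,12,38])+v[:3],'z',pose(v).apply([0,0,1]))
E
python3 fit.py; python3 - <<'E'
from h import *
plan([((480,225,440),1.50)],1,1)
E
```

```text
tip [567.61 132.45 236.  ] foot [566.12 132.32  71.  ]
[[505.84 162.96]
 [622.53 171.43]
 [521.71 -36.5 ]
 [640.67 -36.29]]
yaw top 1.643325607076707 len 116.9986122829172
yaw 0.07942021891082134
yaw 0.08710920138321769
plate [ 541.7  -324.72   54.29    1.57] [ 1.4  1.4 -0.6  0.5  0.2  0.9 -0.4 -2.2 -0.9 -1.9  0.3  1.2]
handle [ 529.64 -344.82   86.52] z [-0.   -0.53  0.85]
[[1, 31, -10, 10, 0, 0, 0.017], [1, 31, -10, 10, 0, 0, 0.017], [1, 30, -11, 10, 0, 0, 0.017], [1, 31, -11, 10, 0, 0, 0.017]]
end [479.9 225.3 439.9] [-3.141  0.     1.5  ]
```

Emit:
jog_arm([
  [1,44,-8,15,0,0,0.014],
  [1,44,-8,15,0,0,0.014],
  [1,44,-8,15,0,0,0.014],
  [1,44,-8,15,0,0,0.014],
  [1,44,-8,15,0,0,0.014],
  [1,0,0,0,0,0,0],
])

```text
t: 4.8
tool_pos: [484.3, 325.3, 402.9]
tool_rot: [-3.139, 0.001, 1.5]
contact_force: [-0.8, -0.3, 1.2]
width: 91.0
grasp_force: 0.0
```

```bash
python3 - <<'E'
from h import *
np.set_printoptions(precision=2,suppress=True)
f=grab('wrist'); s=f['state']; print(s['tool_pos'],s['tool_rot'],s['qvel'])
import pickle; pickle.dump(f,open('rack.pkl','wb'))
for q in ['rack']:
    print(q,[(np.array(d['position']).round(),round(d['score'],2)) for d in spotter.search_frame(f,q)[:2]])
d=spotter.outline_of(f,'rack')
m=np.array(d[0]['region']).astype(np.uint8); p=np.argwhere(m)[:,::-1]; print(p.min(0),p.max(0))
x0,y0=p.min(0)-15; x0=max(x0,0);y0=max(y0,0); c=np.array(f['pixels'])[y0:y0+150,x0:x0+190,::-1]
cv2.imwrite('pics/rackc.png',cv2.resize(c,None,fx=4,fy=4,interpolation=cv2.INTER_CUBIC)); print('off',x0,y0)
E
```

```text
[484.3  325.27 402.92] [-3.14  0.    1.5 ] [-0.06 -0.04  0.01 -0.02  0.03 -0.08]
rack [(array([459., 336.,  62.]), 0.58), (array([547., 142.,  65.]), 0.39)]
[279 122] [327 210]
off 264 107
```

View pics/rackc.png

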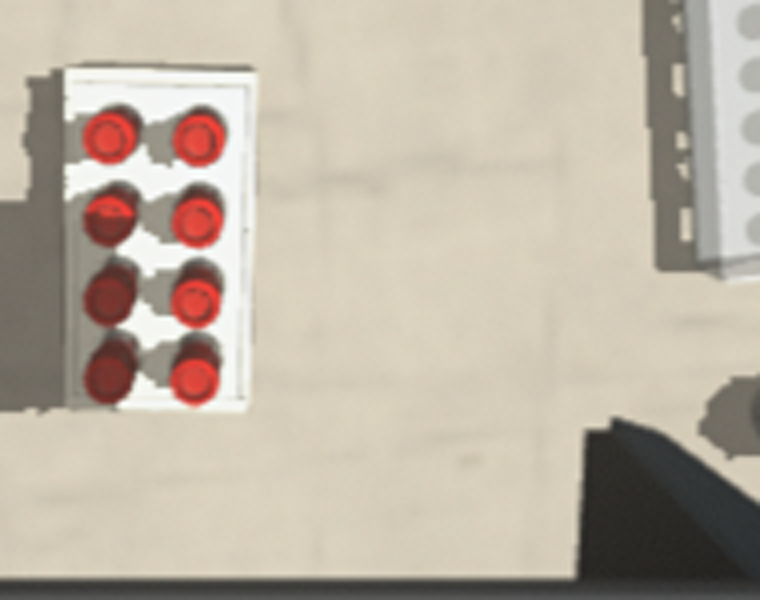

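The rack is clearly visible: caps at crop columns about 109 and 198, rows 137 to 380, and top rim corners at (65,68), (255,70), (248,410), (66,408).

```bash
python3 - <<'E'
from h import *
import pickle
np.set_printoptions(precision=2,suppress=True)
f=pickle.load(open('rack.pkl','rb'))
P=lambda u,v:(264+u/4-.4,107+v/4-.4)
L=np.array([ray(f,P(*q),95)[:2] for q in [(110,137),(110,220),(108,301),(108,379)]]);Rr=np.array([ray(f,P(*q),95)[:2] for q in [(200,137),(198,221),(196,302),(195,380)]])
d=L[0]-L[3]+Rr[0]-Rr[3]; print('caps',np.mean(np.r_[L,Rr],0),'yaw',np.arctan2(-d[0],d[1]))
C=np.array([ray(f,P(*q),60)[:2] for q in [(65,68),(255,70),(248,410),(66,408)]]); print(C,C.mean(0)); d=C[0]-C[3]+C[1]-C[2]; print(np.arctan2(-d[0],d[1]),np.linalg.norm(C[0]-C[1]),np.linalg.norm(C[0]-C[3]))
yaw=np.arctan2(-d[0],d[1]);c=(C.mean(0)+np.mean(np.r_[L,Rr],0))/2;print(c)
plan([((c[0],c[1],250),np.pi/2+yaw),((c[0],c[1],107),np.pi/2+yaw,36)],1,1)
E
```

```text
caps [460.63 325.52] yaw -0.09739089715318122
[[436.08 381.62]
 [494.43 376.93]
 [485.03 268.58]
 [425.73 273.37]] [460.32 325.13]
-0.09097869206122537 58.53485342420472 108.74010877791821
[460.47 325.32]
[[1, 0, -6, 39, 0, 0, 0.005], [1, 1, -7, 39, 0, 0, 0.004], [1, 0, -6, 38, 0, 0, 0.005], [1, 0, -6, 39, 0, 0, 0.005], [1, 0, 0, 36, 0, 0, 0], [1, 0, 0, 36, 0, 0, 0], [1, 0, 0, 35, 0, 0, 0], [1, 0, 0, 36, 0, 0, 0]]
end [460.5 325.  107.2] [-3.14  0.    1.48]
```

Emit:
jog_arm([
  [1,0,-6,39,0,0,0.005],
  [1,1,-7,39,0,0,0.004],
  [1,0,-6,38,0,0,0.005],
  [1,0,-6,39,0,0,0.005],
  [1,0,0,36,0,0,0],
  [1,0,0,36,0,0,0],
  [1,0,0,35,0,0,0],
  [1,0,0,36,0,0,0],
  [1,0,0,0,0,0,0],
])

```text
t: 5.85
tool_pos: [459.2, 323.7, 104.3]
tool_rot: [-3.137, 0.003, 1.479]
contact_force: [-0.0, -1.0, -0.2]
width: 90.9
grasp_force: 0.0
```

Emit:
jog_arm([
  [0.5,0,0,0,0,0,0],
  [0.5,0,0,0,0,0,0],
  [0.5,0,0,0,0,0,0],
  [0.5,0,0,0,0,0,0],
  [0.5,0,0,0,0,0,0],
], force=25)

```text
t: 6.35
tool_pos: [460.6, 326.6, 108.5]
tool_rot: [3.14, -0.001, 1.481]
contact_force: [-0.8, -3.7, 12.7]
width: 60.0
grasp_force: 25.0
```

```bash
python3 - <<'E'
from h import *
np.set_printoptions(precision=2,suppress=True)
s=robot.sense(); print(s['tool_pos'],s['tool_rot'],s['width'],s['grasp_force'],s['contact_force'])
t=s['tool_pos']; yaw=np.pi/2+.078
plan([((t[0],t[1],250),1.475),((566,142,290),yaw),((574,42.7,260),yaw)],.5,1)
E
```

```text
[460.56 326.63 108.5 ] [ 3.14 -0.    1.48] 60.04585499953215 24.994547367095947 [-0.79 -3.66 12.65]
[[0.5, 0, 0, -35, 0, 0, 0.001], [0.5, 0, 0, -36, 0.001, 0, 0.002], [0.5, 0, 0, -35, 0, -0.001, 0.001], [0.5, 0, 0, -36, 0, 0, 0.002], [0.5, -35, 25, -8, 0, 0, -0.035], [0.5, -35, 23, -8, 0, 0, -0.035], [0.5, -37, 22, -8, 0, 0, -0.034], [0.5, -37, 21, -8, 0, 0, -0.035], [0.5, -37, 19, -7, 0, 0, -0.035], [0.5, -33, 0, 10, 0, 0, 0]]
[[0.5, -34, 0, 10, 0, 0, 0], [0.5, -33, 1, 10, 0, 0, 0]]
end [574.5  42.8 259.6] [3.14 0.   1.65]
```

```bash
python3 - <<'E'
from h import *
s=robot.sense(); t=s['tool_pos']; yaw=np.pi/2+.078
plan([((t[0],t[1],330),1.475),((574,42.7,375),yaw),((574,42.7,215),yaw,40)],.5,1)
E
```

```text
[[0.5, 0, 0, -44, 0, 0, 0.001], [0.5, 0, 0, -45, 0.001, 0, 0.001], [0.5, 0, 0, -44, 0, -0.001, 0.002], [0.5, 0, 0, -44, 0, 0, 0.001], [0.5, 0, 0, -45, 0, 0, 0.001], [0.5, -39, 20, -6, 0, 0, -0.025], [0.5, -39, 19, -7, 0, 0, -0.025], [0.5, -40, 18, -6, 0, 0, -0.025], [0.5, -40, 17, -6, 0, 0, -0.024], [0.5, -41, 16, -7, 0, 0, -0.025]]
[[0.5, -41, 15, -6, 0, 0, -0.025], [0.5, -41, 15, -6, 0, 0, -0.025], [0.5, 0, 0, 40, 0, 0, 0], [0.5, 0, 0, 40, 0, 0, 0], [0.5, 0, 0, 40, 0, 0, 0], [0.5, 0, -1, 40, 0, 0, 0]]
end [573.5  42.7 214.6] [3.141 0.    1.649]
```

Emit:
jog_arm([
  [0.5,0,0,-30,0,0,0.001],
  [0.5,0,0,-50,0,0,0.002],
  [0.5,0,0,-48,0,0,0.002],
  [0.5,0,0,-48,0,0,0.001],
  [0.5,0,0,-46,0,0,0.001],
  [0.5,-39,20,-6,0,0,-0.025],
  [0.5,-39,19,-7,0,0,-0.025],
  [0.5,-40,18,-6,0,0,-0.025],
  [0.5,-40,17,-6,0,0,-0.024],
  [0.5,-41,16,-7,0,0,-0.025],
])

```text
t: 7.35
tool_pos: [540.4, 121.5, 361.5]
tool_rot: [-3.141, 0.0, 1.599]
contact_force: [0.6, 0.6, -4.5]
width: 60.1
grasp_force: 25.0
```

Emit:
jog_arm([
  [0.5,-41,15,-6,0,0,-0.025],
  [0.5,-41,15,-6,0,0,-0.025],
  [0.5,0,0,0,0,0,0],
  [0.5,0,0,0,0,0,0],
])

```text
t: 7.75
tool_pos: [573.6, 41.7, 373.1]
tool_rot: [-3.141, -0.0, 1.646]
contact_force: [-0.2, -0.1, -4.7]
width: 60.0
grasp_force: 25.0
```

```bash
python3 - <<'E'
from h import *
import pickle
np.set_printoptions(precision=2,suppress=True)
s=robot.sense(); print(s['tool_pos'],s['tool_rot'],s['width'],s['grasp_force'],s['contact_force'],s['qvel'])
fs=[grab('scene'),grab('wrist'),grab('top')]; pickle.dump(fs,open('carry.pkl','wb'))
o=np.zeros((560,800,3),np.uint8)
a=cv2.resize(np.array(fs[0]['pixels'])[150:280,240:380,::-1],None,fx=2.8,fy=2.8); o[:a.shape[0],:a.shape[1]]=a
b=cv2.resize(np.array(fs[1]['pixels'])[100:300,240:440,::-1],None,fx=2,fy=2); o[:400,400:]=b
cv2.imwrite('pics/carry.png',o)
plan([((574,42.7,215),np.pi/2+.078,40)],.5,.5)
E
```

```text
[573.56  41.7  373.08] [-3.14 -0.    1.65] 59.993990881473145 24.993281364440918 [-0.22 -0.07 -4.74] [ 0.03 -0.    0.01  0.    0.    0.01]
[[0.5, 0, 0, 39.5, 0, 0, 0], [0.5, -0.5, 0.5, 39.5, 0, 0, 0], [0.5, 0, 0, 39.5, -0.001, 0, 0], [0.5, 0, 0.5, 39.5, 0, 0, 0]]
end [574.2  42.9 214.9] [ 3.14 -0.    1.65]
```

View pics/carry.png

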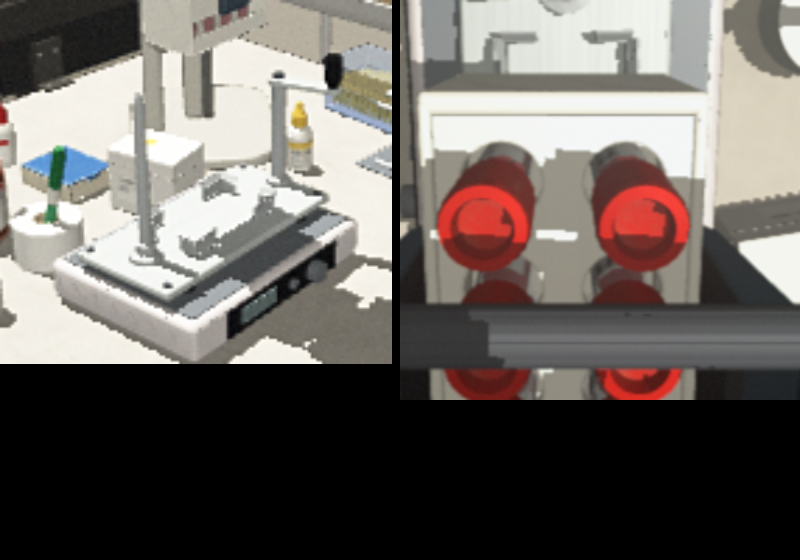

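Rack and corner angles are centred on the same wrist column (about 321). I'll cross-check the rod and pivot in the scene camera.

```bash
python3 - <<'E'
from h import *
import pickle
np.set_printoptions(precision=1,suppress=True)
fs=pickle.load(open('carry.pkl','rb')); f=fs[0]; c=lambda u,v:(240+u/2.8-.3,150+v/2.8-.3)
print('tip obs',np.array(c(139,95)),proj(f,(567,132.4,236)),'ray',ray(f,c(139,95),236))
print('pivot top',ray(f,c(279,78),66+111+9),'exp',582.8,-70)
print('foot',ray(f,c(143,254),70))
f=fs[1]; g=lambda u,v:(240+(u-400)/2-.25,100+v/2-.25)
print('angles outer tops',[ray(f,g(*q),89)[:2] for q in [(492,35),(636,33)]])
E
```

```text
tip obs [289.3 183.6] [[289.5 182.3]] ray [560.9 138.3 236. ]
pivot top [579.8 -64.9 186. ] exp 582.8 -70
foot [569.7 136.3  70. ]
angles outer tops [array([530.4, 101. ]), array([606.4, 107.9])]
```

Emit:
jog_arm([
  [0.5,0.5,0,39.5,0,0,0],
  [0.5,0.5,0,39.5,0,0,0],
  [0.5,0,0,39.5,0,0,0],
  [0.5,0,0,34,0,0,0],
  [0.5,0,0,15,0,0,0],
  [0.5,0,0,10,0,0,0],
  [0.5,0,0,10,0,0,0],
  [0.5,0,0,6,0,0,0],
  [0.5,0,0,2,0,0,0],
  [0.5,0,0,0,0,0,0],
])

```text
t: 8.9
tool_pos: [574.0, 43.4, 178.2]
tool_rot: [3.141, 0.0, 1.648]
contact_force: [-0.7, -0.1, -5.4]
width: 60.2
grasp_force: 25.0
```

Emit:
jog_arm([
  [0.5,0,0,2,0,0,0],
  [0.5,0,0,1,0,0,0],
  [0.5,0,0,1,0,0,0],
  [0.5,0,0,0,0,0,0],
])

```text
t: 9.3
tool_pos: [573.9, 43.4, 174.5]
tool_rot: [3.142, 0.0, 1.648]
contact_force: [-5.0, -0.7, 6.5]
width: 59.8
grasp_force: 25.0
```

Emit:
jog_arm([
  [1,0,0,0,0,0,0],
  [1,0,0,0,0,0,0],
  [1,0,0,0,0,0,0],
  [1,0,0,0,0,0,0],
  [1,0,0,-30,0,0,0],
  [1,0,0,-50,0,0,0],
  [1,0,0,-50,0,0,0],
  [1,0,0,-50,0,0,0],
  [1,0,0,-50,0,0,0],
  [1,0,0,0,0,0,0],
])

```text
t: 10.3
tool_pos: [575.7, 43.5, 411.0]
tool_rot: [3.131, 0.0, 1.648]
contact_force: [0.7, -0.2, -0.1]
width: 91.2
grasp_force: 0.0
```

```bash
python3 - <<'E'
from h import *
import pickle
np.set_printoptions(precision=2,suppress=True)
s=robot.sense(); print(s['tool_pos'],s['tool_rot'],s['width'])
f=grab('top'); g=grab('wrist'); h=grab('scene'); pickle.dump([f,g,h],open('seat.pkl','wb'))
for q,F in (('rack',f),('rack',h),('rack',g)): print([(np.array(d['position']).round(),round(d['score'],2)) for d in spotter.search_frame(F,q)[:2]])
o=np.zeros((560,800,3),np.uint8)
o[:400,:640]=np.array(g['pixels'])[:,:,::-1]
a=cv2.resize(np.array(h['pixels'])[150:280,240:380,::-1],None,fx=2.4,fy=2.4); o[560-312:,800-336:]=a
cv2.imwrite('pics/seat.png',o)
# plan to plate: tool axes = (py, px, -pz)
v=np.array([541.7,-324.7,54.3,np.pi/2]); pr=R.from_euler('z',v[3])*R.from_euler('y',-np.radians(32))
M=pr.as_matrix(); tr=R.from_matrix(np.c_[M[:,1],M[:,0],-M[:,2]]); h0=pr.apply([0,12,38])+v[:3]
print('tool rot',tr.as_euler('xyz'),'handle',h0,'tcp pre',h0+M[:,2]*(60+180))
plan([((555,-200,420),2.3),(h0+M[:,2]*(60+180)+[-90,0,0],tr)],.6,1)
E
```

```text
[575.72  43.54 411.03] [3.13 0.   1.65] 91.1649421485574
[]
[(array([556.,  56., 123.]), 0.97)]
[]
tool rot [2.58 0.   3.14] handle [ 529.7  -344.84   86.53] tcp pre [ 529.7  -472.02  290.06]
[[0.6, -40, -6, -3, 0, 0, -0.109], [0.6, -40, -11, -3, -0.001, 0, -0.108], [0.6, -37, -14, -3, 0, -0.001, -0.109], [0.6, -37, -19, -3, -0.001, 0, -0.109], [0.6, -33, -23, -3, 0, 0, -0.108], [0.6, -32, -26, -3, -0.001, 0, -0.109], [0.6, -16, -33, 16, -0.066, 0.029, -0.102], [0.6, -12, -36, 14, -0.065, 0.03, -0.103], [0.6, -10, -38, 11, -0.066, 0.029, -0.102], [0.6, -5, -39, 8, -0.065, 0.03, -0.103]]
[[0.6, -2, -40, 5, -0.066, 0.029, -0.102], [0.6, 2, -40, 3, -0.065, 0.029, -0.102], [0.6, 7, -40, 0, -0.066, 0.03, -0.103], [0.6, 10, -39, -2, -0.065, 0.029, -0.102]]
end [ 439.8 -472.5  289.9] [2.58 0.   3.14]
```

View pics/seat.png

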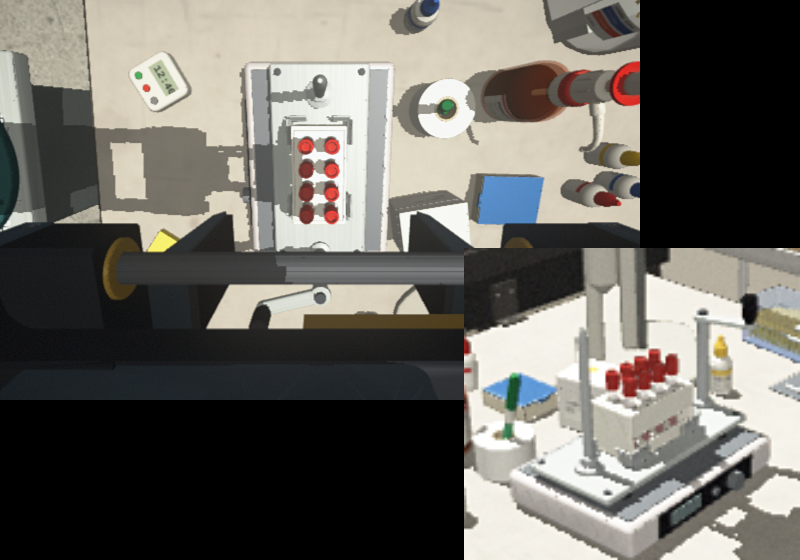

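The rack stands between the angles (wrist caps at 293–338 / 145–215), with the rod tip at (321,80) and the keeper pivot at (320,296).

```bash
python3 - <<'E'
from h import *
import pickle
np.set_printoptions(precision=2,suppress=True)
f,g,h=pickle.load(open('seat.pkl','rb'))
print('tip',ray(g,(320.5,80),236),'foot',ray(g,(318,95.5),71),'pivot',ray(g,(320,296),186))
L=np.array([ray(g,q,161)[:2] for q in [(306,146),(332,146),(307,215),(332,215)]]); print('caps',L.mean(0),L)
v=np.array([541.7,-324.7,54.3,np.pi/2]); pr=R.from_euler('z',v[3])*R.from_euler('y',-np.radians(32))
M=pr.as_matrix(); tr=R.from_matrix(np.c_[M[:,1],M[:,0],-M[:,2]]); h0=pr.apply([0,12,38])+v[:3]
plan([((555,-200,420),2.3),(h0+M[:,2]*(60+180)+[-20,0,0],tr)],.6,1)
E
```

```text
tip [567.97 132.25 236.  ] foot [565.98 129.24  71.  ] pivot [583.27 -68.75 186.  ]
caps [573.98  43.14] [[558.45  77.02]
 [583.67  78.97]
 [564.18   7.31]
 [589.63   9.24]]
[[0.6, -40, -6, -3, 0, 0, -0.109], [0.6, -40, -11, -3, -0.001, 0, -0.108], [0.6, -37, -14, -3, 0, -0.001, -0.109], [0.6, -37, -19, -3, -0.001, 0, -0.109], [0.6, -33, -23, -3, 0, 0, -0.108], [0.6, -32, -26, -3, -0.001, 0, -0.109], [0.6, -22, -27, 16, -0.066, 0.029, -0.102], [0.6, -19, -30, 14, -0.065, 0.03, -0.103], [0.6, -16, -32, 11, -0.066, 0.029, -0.102], [0.6, -13, -35, 9, -0.065, 0.03, -0.103]]
[[0.6, -10, -36, 6, -0.066, 0.029, -0.102], [0.6, -6, -38, 3, -0.065, 0.029, -0.102], [0.6, -2, -38, 1, -0.066, 0.03, -0.103], [0.6, 2, -38, -2, -0.065, 0.029, -0.102]]
end [ 509.3 -472.3  289.8] [2.58 0.   3.14]
```

Emit:
jog_arm([
  [0.6,-40,-6,-3,0,0,-0.109],
  [0.6,-40,-11,-3,-0.001,0,-0.108],
  [0.6,-37,-14,-3,0,-0.001,-0.109],
  [0.6,-37,-19,-3,-0.001,0,-0.109],
  [0.6,-33,-23,-3,0,0,-0.108],
  [0.6,-32,-26,-3,-0.001,0,-0.109],
  [0.6,-22,-27,16,-0.066,0.029,-0.102],
  [0.6,-19,-30,14,-0.065,0.03,-0.103],
  [0.6,-16,-32,11,-0.066,0.029,-0.102],
  [0.6,-13,-35,9,-0.065,0.03,-0.103],
])

```text
t: 11.6
tool_pos: [532.1, -337.4, 354.8]
tool_rot: [2.857, -0.058, 2.725]
contact_force: [0.4, -0.2, 0.4]
width: 54.5
grasp_force: 0.0
```

Emit:
jog_arm([
  [0.6,-10,-36,6,-0.066,0.029,-0.102],
  [0.6,-6,-38,3,-0.065,0.029,-0.102],
  [0.6,-2,-38,1,-0.066,0.03,-0.103],
  [0.6,2,-38,-2,-0.065,0.029,-0.102],
  [0.6,0,0,0,0,0,0],
  [0.6,0,0,0,0,0,0],
])

```text
t: 12.2
tool_pos: [509.5, -472.5, 289.0]
tool_rot: [2.581, 0.0, 3.139]
contact_force: [-0.6, -0.6, 1.0]
width: 54.9
grasp_force: 0.0
```

```bash
python3 - <<'E'
from h import *
import pickle
np.set_printoptions(precision=2,suppress=True)
g=grab('wrist'); s=g['state']; print(s['tool_pos'],s['tool_rot'],s['joint_positions'],s['qvel'],s['contact_force'])
pickle.dump(g,open('plate.pkl','wb')); 
cv2.imwrite('pics/plate.png',cv2.resize(np.array(g['pixels'])[:300,140:500,::-1],None,fx=2,fy=2,interpolation=cv2.INTER_CUBIC))
v=np.array([541.7,-324.7,54.3,np.pi/2]); pr=R.from_euler('z',v[3])*R.from_euler('y',-np.radians(32))
mod=np.array([[0,90,50],[-7,42,52],[-7,-18,52],[7,42,52],[7,-18,52],[35,-77,14],[-35,-77,14]],float)
print((proj(g,pr.apply(mod)+v[:3])-[140,0])*2)
E
```

```text
[ 509.54 -472.51  289.  ] [2.58 0.   3.14] [-0.88  0.51  1.6   0.35  1.48 -2.56] [ 0.03 -0.05  0.01  0.   -0.01  0.01] [-0.58 -0.6   0.96]
[[365.76 247.22]
 [350.78 352.55]
 [351.42 473.97]
 [380.79 352.5 ]
 [380.15 473.92]
 [427.69 549.53]
 [302.94 549.76]]
```

View pics/plate.png

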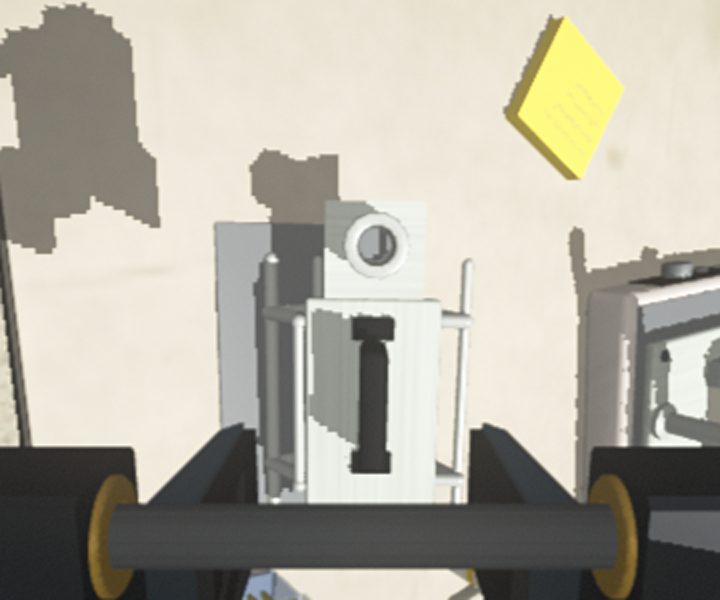

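```bash
python3 - <<'E'
from h import *
import pickle
from scipy.optimize import least_squares
np.set_printoptions(precision=2,suppress=True)
g=pickle.load(open('plate.pkl','rb'));f=pickle.load(open('rest.pkl','rb'))
P=lambda u,v:(140+u/2-.25,v/2-.25)
pose=lambda v:R.from_euler('z',v[3])*R.from_euler('y',-np.radians(32))
Q=lambda u,v:(265+(u-420)/2.5-.3,155+v/2.5-.3)
# wrist-near: bush top centre, plate +y edge step corners (shoulder, unknown y) -> only x used; handle bar centreline u
A=np.array([[0,90,50],[0,12,52]],float)
tong=np.array([[-35,0,14],[35,0,14]],float)
def res(v):
    X=lambda m:pose(v).apply(m)+v[:3]
    p=(proj(g,X(A))-np.array([P(377,244),P(373,396)]))
    h=proj(g,X([[0,111,14]]))-np.array([P(376,201)])
    t=proj(g,X([[-35,20,14],[35,20,14]]))-np.array([P(307,0),P(439,0)])
    q=proj(f,X(np.array([[0,90,50],[-7,12,52],[35,-77,14]])))-np.array([Q(468,191),Q(605,204),Q(757,108)])
    return np.r_[p[0],p[1,0],h[0],t[:,0],q.ravel()]
s=least_squares(res,[541.7,-324.7,54.3,np.pi/2]); v=s.x; print(v,s.fun)
X=lambda m:pose(v).apply(m)+v[:3]
for m in [(0,51.5,16),(0,42,52),(0,42,14),(0,-18,52),(0,-18,14),(0,-27.5,16)]: print(m,(proj(g,X([m]))-[140,0])*2)
pr=pose(v);M=pr.as_matrix(); tr=R.from_matrix(np.c_[M[:,1],M[:,0],-M[:,2]]);h0=X([[0,12,38]])[0]; print('handle',h0,tr.as_euler('xyz'))
plan([(h0+M[:,2]*(60+80),tr),(h0+M[:,2]*60,tr,25)],.6,.5)
E
```

```text
[ 540.82 -322.18   57.04    1.56] [-0.31  0.49  0.57 -0.27 -0.36 -0.25  0.27  0.35 -0.2  -0.92 -0.38  0.32
  0.5 ]
(0, 51.5, 16) [[373.41 320.11]]
(0, 42, 52) [[374.5  350.16]]
(0, 42, 14) [[373.1 337.9]]
(0, -18, 52) [[372.8  472.32]]
(0, -18, 14) [[371.61 448.37]]
(0, -27.5, 16) [[371.44 466.33]]
handle [ 528.56 -342.16   89.26] [ 2.58 -0.    3.13]
[[0.6, -6, 1, 33, 0, -0.002, 0.003], [0.6, -5.5, 1.5, 33, 0, -0.001, 0.004], [0.6, -6, 1, 33, 0.001, -0.002, 0.003], [0.6, 0, 0, 20, 0, 0, 0], [0.6, 0, 0, 20, 0, 0, 0], [0.6, 0, 0, 20, 0, 0, 0], [0.6, 0, 0, 20, 0, 0, 0]]
end [ 528.3 -374.1  140.2] [2.58 0.   3.13]
```

Emit:
jog_arm([
  [0.5,-6,1,33,0,-0.002,0.003],
  [0.5,-5.5,1.5,33,0,-0.001,0.004],
  [0.5,-6,1,33,0.001,-0.002,0.003],
  [0.5,0,0,20,0,0,0],
  [0.5,0,0,20,0,0,0],
  [0.5,0,0,20,0,0,0],
  [0.5,0,0,18,0,0,0],
  [0.5,0,0,0,0,0,0],
  [0.5,0,0,0,0,0,0],
])

```text
t: 13.15
tool_pos: [528.9, -375.5, 143.6]
tool_rot: [2.585, 0.002, 3.131]
contact_force: [-0.3, -0.9, -0.8]
width: 45.5
grasp_force: 0.0
```

Emit:
jog_arm([
  [0,0,0,0,0,0,0],
  [0,0,0,0,0,0,0],
  [0,0,0,0,0,0,0],
  [0,0,0,0,0,0,0],
  [0,0,0,0,0,0,0],
], force=50)

```text
t: 13.65
tool_pos: [528.6, -375.6, 143.5]
tool_rot: [2.583, 0.001, 3.13]
contact_force: [-0.7, 3.0, 6.1]
width: 13.9
grasp_force: 50.0
```

```bash
python3 - <<'E'
from h import *
np.set_printoptions(precision=2,suppress=True)
s=robot.sense(); print(s['tool_pos'],s['tool_rot'],s['width'],s['grasp_force'],s['contact_force'],s['ft_torque'])
E
```

```text
[ 528.55 -375.57  143.45] [2.58 0.   3.13] 13.919521418503246 49.97311055660248 [-0.67  3.    6.1 ] [ 0.78  0.3  -0.2 ]
```

```bash
python3 - <<'E'
from h import *
s=robot.sense(); t=s['tool_pos']; r=R.from_euler('xyz',s['tool_rot']); up=-r.as_matrix()[:,2]
plan([(t+up*60,r,20),(t+up*60+[0,0,140],r,40),((573.9,54.5,372),1.651,35)],0,1,ang=.11)
E
```

```text
[[0, 0, 0, -15, 0, 0, 0], [0, 0, 0, -15, 0, 0, 0], [0, 0, 0, -15, 0, 0, 0], [0, 0, 0, -15, 0, 0, 0], [0, 0, 19, -30, 0, 0, 0], [0, 0, 18, -29, 0, 0, 0], [0, 0, 19, -30, 0, 0, 0], [0, 0, 18, -30, 0, 0, 0], [0, -3, 27, 14, 0.03, -0.027, 0.096], [0, 1, 28, 14, 0.03, -0.028, 0.096]]
[[0, 3, 29, 12, 0.031, -0.027, 0.095], [0, 6, 28, 12, 0.03, -0.028, 0.096], [0, 10, 27, 10, 0.03, -0.027, 0.096], [0, 12, 27, 9, 0.03, -0.027, 0.096], [0, 15, 26, 9, 0.03, -0.028, 0.096], [0, 18, 25, 7, 0.03, -0.027, 0.096], [0, 20, 23, 5, 0.031, -0.028, 0.096], [0, 23, 21, 5, 0.03, -0.027, 0.095], [0, 24, 19, 3, 0.03, -0.027, 0.096], [0, 26, 16, 2, 0.03, -0.028, 0.096]]
[[0, 28, 14, 1, 0.03, -0.027, 0.096], [0, 29, 12, -1, 0.031, -0.028, 0.096], [0, 30, 8, -1, 0.03, -0.027, 0.096]]
end [573.6  54.8 372. ] [-3.141 -0.     1.651]
```

Emit:
jog_arm([
  [0,0,0,-15,0,0,0],
  [0,0,0,-15,0,0,0],
  [0,0,0,-15,0,0,0],
  [0,0,0,-15,0,0,0],
  [0,0,19,-30,0,0,0],
  [0,0,18,-29,0,0,0],
  [0,0,19,-30,0,0,0],
  [0,0,18,-30,0,0,0],
  [0,-3,27,14,0.03,-0.027,0.096],
  [0,1,28,14,0.03,-0.028,0.096],
])

```text
t: 14.65
tool_pos: [533.8, -346.7, 340.4]
tool_rot: [2.652, -0.046, 2.931]
contact_force: [0.6, 0.7, -5.2]
width: 13.6
grasp_force: 50.0
```

Emit:
jog_arm([
  [0,3,29,12,0.031,-0.027,0.095],
  [0,6,28,12,0.03,-0.028,0.096],
  [0,10,27,10,0.03,-0.027,0.096],
  [0,12,27,9,0.03,-0.027,0.096],
  [0,15,26,9,0.03,-0.028,0.096],
  [0,18,25,7,0.03,-0.027,0.096],
  [0,20,23,5,0.031,-0.028,0.096],
  [0,23,21,5,0.03,-0.027,0.095],
  [0,24,19,3,0.03,-0.027,0.096],
  [0,26,16,2,0.03,-0.028,0.096],
])

```text
t: 15.65
tool_pos: [564.1, -37.2, 364.8]
tool_rot: [3.041, -0.065, 1.938]
contact_force: [0.4, 0.3, -3.5]
width: 13.4
grasp_force: 50.0
```

Emit:
jog_arm([
  [0,28,14,1,0.03,-0.027,0.096],
  [0,29,12,-1,0.031,-0.028,0.096],
  [0,30,8,-1,0.03,-0.027,0.096],
  [0,0,0,0,0,0,0],
  [0,0,0,0,0,0,0],
])

```text
t: 16.15
tool_pos: [573.4, 55.3, 371.6]
tool_rot: [3.141, 0.001, 1.653]
contact_force: [0.2, -0.7, -4.4]
width: 14.0
grasp_force: 50.0
```

```bash
python3 - <<'E'
from h import *
import pickle
np.set_printoptions(precision=2,suppress=True)
g=grab('wrist'); s=g['state']; print(s['tool_pos'],s['tool_rot'],s['width'],s['grasp_force'],s['contact_force'],s['ft_torque'],s['qvel'])
h=grab('scene'); t=grab('top'); pickle.dump([g,h,t],open('fit1.pkl','wb'))
o=np.zeros((560,800,3),np.uint8)
b=cv2.resize(np.array(g['pixels'])[20:220,240:400,::-1],None,fx=2.5,fy=2.5,interpolation=cv2.INTER_CUBIC); o[:500,:400]=b
a=cv2.resize(np.array(h['pixels'])[130:280,240:400,::-1],None,fx=2.5,fy=2.5,interpolation=cv2.INTER_CUBIC); o[:375,400:]=a
cv2.imwrite('pics/fit1.png',o)
r=R.from_euler('xyz',s['tool_rot']); T=np.array(s['tool_pos'])
X=lambda y,z:(T+r.apply([y-12,0,100-z]))[None]
print('pred bush top',(proj(g,X(90,50))-[240,20])*2.5,'tip',(proj(g,[567.7,132.2,236])-[240,20])*2.5,'tongue end',(proj(g,X(111,14))-[240,20])*2.5)
print('scene: bush top',(proj(h,X(90,50))-[240,130])*2.5,'mouth',(proj(h,X(90,6))-[240,130])*2.5,'tip',(proj(h,[567.7,132.2,236])-[240,130])*2.5)
E
```

```text
[573.41  55.25 371.6 ] [3.14 0.   1.65] 13.953061936977232 49.988147020339966 [ 0.21 -0.7  -4.45] [-0.06 -0.11 -0.05] [-0.03 -0.    0.01  0.   -0.01 -0.02]
pred bush top [[206.27 151.57]] tip [[207.34 185.64]] tongue end [[205.7  53.2]]
scene: bush top [[118.94  48.63]] mouth [[121.27  91.66]] tip [[123.42 130.53]]
```

View pics/fit1.png

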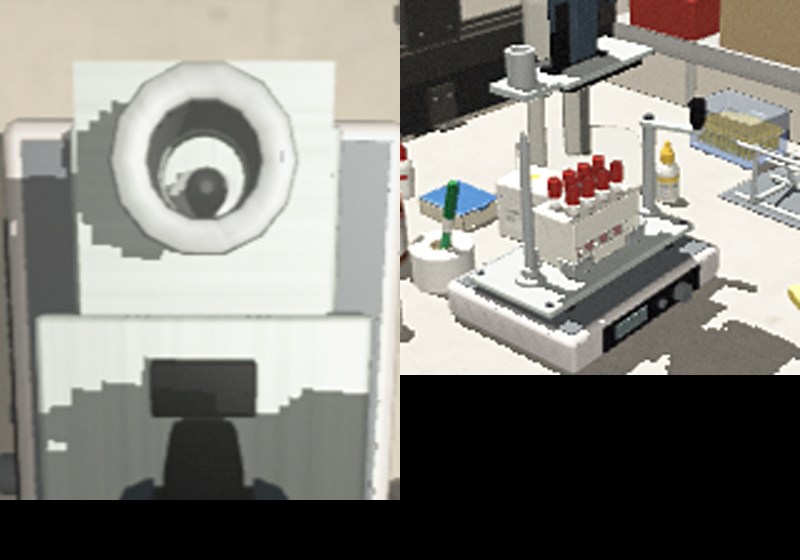

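The bush (crop 205,158) and rod tip (207,185) are aligned within about 1 mm. I'm lowering now.

Emit:
jog_arm([
  [0,0.5,1,10,0,0,0],
  [0,0,0,15,0,0,0],
  [0,0,0,12,0,0,0],
  [0,0,0,8,0,0,0],
  [0,0,0,8,0,0,0],
  [0,0,0,8,0,0,0],
  [0,0,0,4,0,0,0],
  [0,0,0,0,0,0,0],
])

```text
t: 17.1
tool_pos: [574.2, 55.5, 305.5]
tool_rot: [-3.141, 0.001, 1.651]
contact_force: [0.1, -1.1, -3.8]
width: 13.8
grasp_force: 50.0
```

Emit:
jog_arm([
  [0,0,0,10,0,0,0],
  [0,0,0,10,0,0,0],
  [0,0,0,10,0,0,0],
  [0,0,0,6,0,0,0],
  [0,0,0,3,0,0,0],
  [0,0,0,0,0,0,0],
])

```text
t: 17.7
tool_pos: [574.3, 55.4, 266.6]
tool_rot: [-3.141, 0.001, 1.651]
contact_force: [-0.3, -0.9, -3.1]
width: 14.0
grasp_force: 50.0
```

Emit:
jog_arm([
  [0,0,0,2,0,0,0],
  [0,0,0,1,0,0,0],
  [0,0,0,1,0,0,0],
  [0,0,0,0,0,0,0],
])

```text
t: 18.1
tool_pos: [574.4, 55.4, 263.1]
tool_rot: [3.141, 0.001, 1.651]
contact_force: [0.2, 0.7, -4.4]
width: 13.2
grasp_force: 50.0
```

Emit:
jog_arm([
  [0,0,0,1,0,0,0],
  [0,0,0,1,0,0,0],
  [0,0,0,0,0,0,0],
])

```text
t: 18.4
tool_pos: [574.3, 55.4, 260.9]
tool_rot: [-3.141, 0.001, 1.651]
contact_force: [-1.0, 0.5, -6.0]
width: 13.9
grasp_force: 50.0
```

Emit:
jog_arm([
  [0,0,0,1,0,0,0],
  [0,0,0,1,0,0,0],
  [0,0,0,0,0,0,0],
])

```text
t: 18.7
tool_pos: [574.5, 55.4, 259.5]
tool_rot: [3.142, 0.001, 1.651]
contact_force: [-3.1, -0.4, 4.6]
width: 14.2
grasp_force: 50.0
```

Emit:
jog_arm([
  [0.5,0,0,0,0,0,0],
  [0.5,0,0,0,0,0,0],
  [0.5,0,0,0,0,0,0],
  [0.5,0,0,0,0,0,0],
  [0.5,0,0,-20,0,0,0],
  [0.5,0,0,-40,0,0,0],
  [0.5,0,0,-50,0,0,0],
  [0.5,-40,-5,-20,0,0,0],
  [0.5,-35,-5,0,0,0,0],
  [0.5,0,0,0,0,0,0],
], force=10)

```text
t: 19.7
tool_pos: [570.4, -22.7, 390.1]
tool_rot: [3.14, 0.002, 1.649]
contact_force: [-0.4, 0.6, -0.5]
width: 45.5
grasp_force: 0.0
```

```bash
python3 - <<'E'
from h import *
import pickle
np.set_printoptions(precision=2,suppress=True)
g=grab('wrist'); s=g['state']; print(s['tool_pos'],s['tool_rot'],s['width'],s['qvel'])
h=grab('scene'); pickle.dump([g,h],open('keep.pkl','wb'))
for q in ['keeper_knob','keeper']:
  for F in (g,h): print(q,[(np.array(d['position']).round(),round(d['score'],2)) for d in spotter.search_frame(F,q)[:2]])
o=np.zeros((580,800,3),np.uint8); o[:400,:640]=np.array(g['pixels'])[:,:,::-1]
a=cv2.resize(np.array(h['pixels'])[150:280,250:390,::-1],None,fx=2.2,fy=2.2,interpolation=cv2.INTER_CUBIC); o[580-286:,800-308:]=a
cv2.imwrite('pics/keep.png',o)
piv=np.array([583,-69.5,177]); k=piv+[-52.4,-29.3,41]; print('pred knob top',k,proj(g,k),'pivot',proj(g,piv+[0,0,8]))
E
```

```text
[570.38 -22.66 390.13] [3.14 0.   1.65] 45.476433525810414 [ 0.05  0.02  0.01  0.01 -0.    0.06]
keeper_knob [(array([573., -76., 185.]), 0.72)]
keeper_knob [(array([534., -79., 186.]), 0.53)]
keeper [(array([574., -71., 187.]), 0.58)]
keeper [(array([530., -79., 185.]), 0.73)]
pred knob top [530.6 -98.8 218. ] [[266.87 282.93]] pivot [[331.01 240.54]]
```

View pics/keep.png

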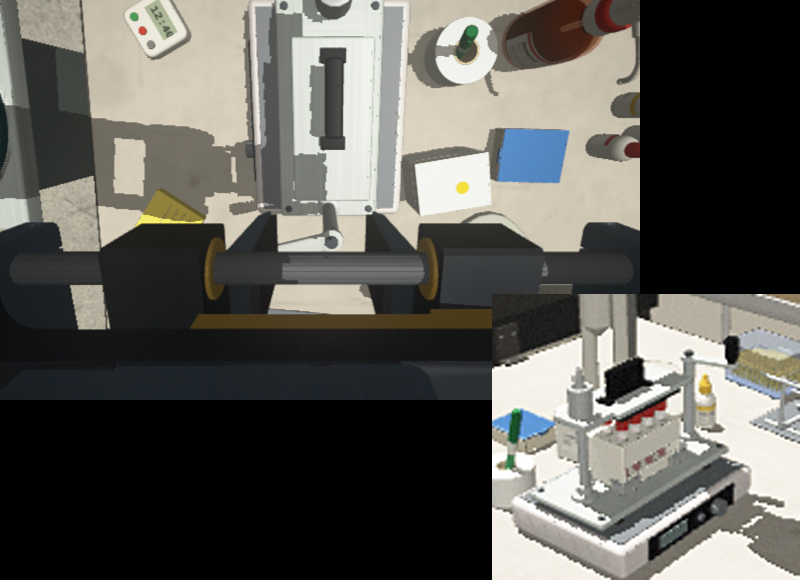

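The plate lies flat and straight, and the pivot (332,240) matches the prediction. I'll locate the knob in the scene camera and plan the arc.

```bash
python3 - <<'E'
from h import *
import pickle
np.set_printoptions(precision=2,suppress=True)
g,h=pickle.load(open('keep.pkl','rb'))
print('knob mid',ray(h,(250+240/2.2,150+54/2.2),177+24)); piv=np.array([583,-69.5]); 
K=lambda t:piv+60*np.array([-np.sin(.08+t),np.cos(.08+t)])
print(K(2.0),K(0))
k=K(2.0); plan([((k[0],k[1],320),1.649),((k[0],k[1],267),1.649,30)],.5,.5)
st=(np.r_[k,267],R.from_euler('xyz',[np.pi,0,1.649]))
plan([(np.r_[K(t),267],1.649) for t in np.linspace(2,0,19)[1:]],0,.5,start=st)
E
```

```text
knob mid [529.   -91.28 201.  ]
[530.61 -98.75] [578.21  -9.69]
[[0.5, -25.5, -15.5, 23, 0, 0, 0.001], [0.5, -25, -15, 23, 0, 0.001, 0.001], [0.5, -25.5, -15.5, 23, -0.001, 0, 0.001], [0.5, 0, 0, 26.5, 0, 0, 0], [0.5, 0, 0, 26.5, 0, 0, 0]]
end [530.6 -98.7 266.9] [3.14 0.   1.65]
[[0, 6, -2.5, 0, 0, 0, 0], [0, 6.5, -1.5, 0, 0, 0, 0], [0, 6.5, -1, 0, 0, 0, 0], [0, 7, -0.5, 0, 0, 0, 0], [0, 6.5, 0.5, 0, 0, 0, 0], [0, 6.5, 1, 0, 0, 0, 0], [0, 6.5, 2, 0, 0, 0, 0], [0, 6, 2.5, 0, 0, 0, 0], [0, 6, 3.5, 0, 0, 0, 0], [0, 5.5, 4, 0, 0, 0, 0]]
[[0, 4.5, 4.5, 0, 0, 0, 0], [0, 4.5, 5, 0, 0, 0, 0], [0, 4, 5.5, 0, 0, 0, 0], [0, 3, 5.5, 0, 0, 0, 0], [0, 2.5, 6.5, 0, 0, 0, 0], [0, 2, 6, 0, 0, 0, 0], [0, 1, 7, 0, 0, 0, 0], [0, 0.5, 6.5, 0, 0, 0, 0]]
end [578.3  -9.8 267. ] [3.14 0.   1.65]
```

Emit:
jog_arm([
  [0.6,-25.5,-15.5,23,0,0,0.001],
  [0.6,-25,-15,23,0,0,0.001],
  [0.6,-25.5,-15.5,23,0,0,0.001],
  [0.6,0,0,26.5,0,0,0],
  [0.6,0,0,26.5,0,0,0],
  [0.6,0,0,0,0,0,0],
])

```text
t: 20.6
tool_pos: [529.8, -98.9, 264.8]
tool_rot: [-3.138, -0.0, 1.648]
contact_force: [-0.3, 0.3, 0.3]
width: 55.0
grasp_force: 0.0
```

Emit:
jog_arm([
  [0,0,0,0,0,0,0],
  [0,0,0,0,0,0,0],
  [0,0,0,0,0,0,0],
  [0,0,0,0,0,0,0],
  [0,0,0,0,0,0,0],
], force=15)

```text
t: 21.1
tool_pos: [528.6, -99.6, 267.3]
tool_rot: [-3.135, 0.001, 1.649]
contact_force: [-29.6, -8.3, 20.8]
width: 18.1
grasp_force: 15.0
```

Emit:
jog_arm([
  [0,6,-2.5,0,0,0,0],
  [0,6.5,-1.5,0,0,0,0],
  [0,6.5,-1,0,0,0,0],
])

```text
t: 21.4
tool_pos: [524.4, -81.0, 267.7]
tool_rot: [3.14, 0.002, 1.648]
contact_force: [6.1, -3.6, -4.1]
width: 17.7
grasp_force: 15.0
```

Emit:
jog_arm([
  [0,7,-0.5,0,0,0,0],
  [0,6.5,0.5,0,0,0,0],
  [0,6.5,1,0,0,0,0],
  [0,6.5,2,0,0,0,0],
  [0,6,2.5,0,0,0,0],
  [0,6,3.5,0,0,0,0],
  [0,5.5,4,0,0,0,0],
])

```text
t: 22.1
tool_pos: [537.6, -37.3, 269.6]
tool_rot: [3.131, 0.006, 1.648]
contact_force: [20.5, -19.4, -1.4]
width: 17.6
grasp_force: 15.0
```

Emit:
jog_arm([
  [0,4.5,4.5,0,0,0,0],
  [0,4.5,5,0,0,0,0],
  [0,4,5.5,0,0,0,0],
  [0,3,5.5,0,0,0,0],
  [0,2.5,6.5,0,0,0,0],
  [0,2,6,0,0,0,0],
  [0,1,7,0,0,0,0],
  [0,0.5,6.5,0,0,0,0],
  [0,0,0,0,0,0,0],
  [0,0,0,0,0,0,0],
])

```text
t: 23.1
tool_pos: [579.0, -10.3, 268.3]
tool_rot: [3.14, 0.001, 1.648]
contact_force: [-2.2, 0.0, 10.4]
width: 17.7
grasp_force: 15.0
```

Reached the stop position. I'll release, lift and check.

Emit:
jog_arm([
  [0.5,0,0,0,0,0,0],
  [0.5,0,0,0,0,0,0],
  [0.5,0,0,0,0,0,0],
  [0.5,0,0,-20,0,0,0],
  [0.5,0,0,-40,0,0,0],
  [0.5,0,0,-50,0,0,0],
  [0.5,30,0,-30,0,0,0],
  [0.5,40,0,0,0,0,0],
  [0.5,30,0,0,0,0,0],
  [0.5,0,0,0,0,0,0],
])

```text
t: 24.1
tool_pos: [570.2, 91.9, 407.1]
tool_rot: [3.141, 0.001, 1.65]
contact_force: [-1.2, 0.2, -0.5]
width: 45.7
grasp_force: 0.0
```

```bash
python3 - <<'E'
from h import *
np.set_printoptions(precision=2,suppress=True)
s=robot.sense(); print(s['t'],s['tool_pos'],s['contact_force'],s['grasp_force'])
g=grab('wrist'); h=grab('scene')
o=np.zeros((580,800,3),np.uint8); o[:400,:640]=np.array(g['pixels'])[:,:,::-1]
a=cv2.resize(np.array(h['pixels'])[150:280,250:390,::-1],None,fx=2.2,fy=2.2,interpolation=cv2.INTER_CUBIC); o[580-286:,800-308:]=a
cv2.imwrite('pics/end.png',o)
print('knob top closed',proj(g,[578.2,-9.7,218]),'rod tip',proj(g,[567.7,132.2,236]),'knob scene',(proj(h,[578.2,-9.7,218])-[250,150])*2.2+[492,294])
E
```

```text
24.1 [570.17  91.89 407.12] [-1.21  0.22 -0.47] 0.0
knob top closed [[321.43 303.55]] rod tip [[322.73 147.49]] knob scene [[659.5  343.44]]
```

View pics/end.png

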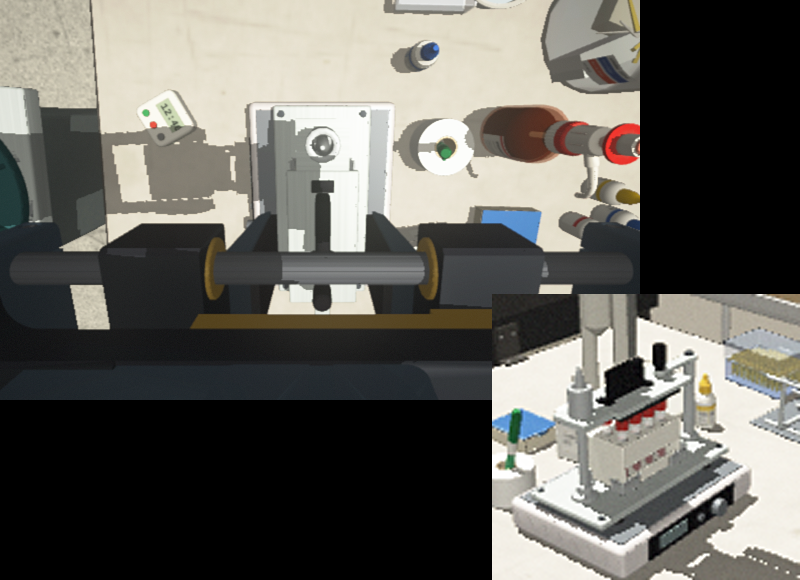

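The knob sits at the predicted closed position (wrist (321,297), scene inset (659,345)). The plate is on the rod and straight, and the fingers are clear.

```bash
python3 -c "
from h import *
print(workorder.close_job())"
```

```text
the job is handed in; nothing more can be done
None
```

The job is handed in at about 24 s of the 72 s allowed; the final images show the rack seated, the plate over the rod and straight on the caps, and the keeper closed, but the hand-in returned no verdict.

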